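Feed one brass collar from the magazine feeder into the assembly nest

TASK

Press the magazine feeder's plunger once, all the way down, and let it come back up, so that a single brass collar is pushed out onto the steel strip. Then gently push that collar along the strip until it drops flat into the round recess of the nest block at the strip's end (not off the other end, where the reject box is). Nothing is to be pinched or lifted: do not pick the collar up, do not press the plunger again, leave the other collars in the magazine, and leave the loose parts and tools on the bench where they are.

Things in the scene. Friction and masses are not known exactly. Their poses are not given: they have to be found in the camera images.
- feeder: Bench magazine feeder, aluminium and steel, fixed. Origin on the bench under the magazine's axis. Own x (level): direction of ejection; own y: along the strip; z up. Collars slide on its deck, 30 mm above the bench. Behind the magazine (own -x) stand a bracket up to 118 mm high with a bell crank, and the plunger, 84 mm from the origin.
- outlet (a point): Point on the strip where an ejected collar comes to lie: own (48, 0, 30) mm of the feeder, on the strip's centre line. The steel strip before the magazine is 42 mm wide and 110 mm long (own y -55 to +55 mm), with a 4 mm high rail along each side, 33 mm between the rails.
- magazine (a point): Foot of the magazine's axis: own (0, 0, 30) mm of the feeder. The magazine is an upright square tube of aluminium plates round the stack, 38 x 40 mm outside, slotted at the front, its top 96 mm above the bench.
- plunger_top (a point): Centre of the top of the plunger's black mushroom head (36 mm across, flat part 30 mm), 166 mm above the bench when up. It is pressed straight down.
- plunger (a joint): Plunger travel downwards in m: 0 up, 0.028 down on a hard stop. The spring takes 4 to 5 N at the top, 10 N at the bottom; the moving stack adds up to about 6 N. By the bell crank it drives a blade 50 mm forward under the stack; on full travel the lowest collar lies on the strip's centre line. Let go, it comes up by itself and the stack drops by one collar.
- collar0_mid (a point): Centre of the lowest collar of the stack, the one that is ejected. Each collar is a plain brass ring lying flat, 30 mm across, 12 mm thick, with a 10 mm bore, about 62 g; its centre is 6 mm above what it lies on.
- collar1_mid (a point): Centre of the second collar from below, like the first; it stays in the magazine.
- collar2_mid (a point): Centre of the third collar; it stays in the magazine.
- collar3_mid (a point): Centre of the fourth and top collar; it stays in the magazine.
- nest_seat (a point): Centre of the floor of the round recess, 27 mm above the bench. The steel nest block, 60 mm wide, 70 long, 30 high, is level with the strip and stands at either end of it, 90 mm from the outlet point; the 4 mm rails go on over it. Recess: in the middle of its top, 36 mm across, 3 mm deep, dark floor; a collar slid over it drops in by itself and stands 9 mm proud.
- reject_box: Open white plastic box for rejects, 90 x 70 x 25 mm, at the other end of the strip. Origin at the centre of its underside. Fixed.
- fitting_a: Loose brass hexagon fitting, 24 mm across flats, 38 mm tall, standing on end. Origin at the centre of its underside.
- fitting_b: Loose brass hexagon fitting, 24 mm across flats, 45 mm tall, standing on end. Origin at the centre of its underside.
- tee: Loose brass tee, 58 mm long and 24 mm thick, lying flat. Origin under its middle.
- lock_fluid: Small black bottle with a red cap, 38 mm across, 85 mm tall. Origin at the centre of its underside.
- plug_gauge: Steel plug gauge, 94 mm long, 19 mm thick, lying along its own x axis. Origin under the middle of its handle.
- spanner: Steel spanner lying flat along its own x axis. Origin under its middle.
Mind the look-alikes: they are no part of the job. Leave any blue look-alike of the part that bears nest_seat alone.

How it is judged:
On the way, in this order (a step that is already met when the one before it is completed fails the run):
1. the plunger is pressed down to its stop and the lowest collar is out on the strip (value of joint plunger above 0.025 m and x of collar0_mid in the frame of feeder above 0.042 m), for 0.05 s.
2. the plunger is let up again, the collar still on the strip (value of joint plunger below 0.005 m and x of collar0_mid in the frame of feeder above 0.042 m and height (world z) of collar0_mid above 0.034 m), for 0.1 s.
3. the collar lies in the nest's recess (distance between collar0_mid and nest_seat below 0.0085 m and height (world z) of collar0_mid below 0.0342 m), for 0.1 s.
At the end, for the whole second after the job is handed in: The ejected collar lies flat and still in the nest's recess (centre within 4 mm of the recess's, fully dropped in), the plunger is up, and the other three collars are still stacked in the magazine (within 6 mm of its axis) (horizontal distance between collar0_mid and nest_seat below 0.004 m and height (world z) of collar0_mid between 0.031 and 0.0342 m and angle between collar0_mid's own z axis and vertical below 0.08 rad and linear speed of collar0 below 0.01 m/s and value of joint plunger below 0.003 m and horizontal distance between each of collar1_mid, collar2_mid, collar3_mid and magazine below 0.006 m); the robot touches nothing.
It fails at once if the ejected collar is lifted (height (world z) of collar0_mid above 0.047 m).
It fails at once if the collar is pinched or shoved hard (over 32 N) (contact force between the fingers and collar0 above 32 N).
It fails at once if a second collar leaves the magazine (x of collar1_mid in the frame of feeder above 0.012 m).
It fails at once if the plunger is pressed again once the collar has been slid away (value of joint plunger above 0.01 m and (y of collar0_mid in the frame of feeder above 0.025 m or y of collar0_mid in the frame of feeder below -0.025 m)).
It fails at once if a loose part or tool on the bench is moved by more than 12 mm (distance of any of fitting_a, fitting_b, tee, lock_fluid, plug_gauge, spanner from where it was at the start of the episode above 0.012 m).
It also fails if it takes over 48 s, if anything falls off the work surface, if the arm or the gripper's body presses on something with over 40 N, if the wrist force passes 120 N, or if a joint passes its speed limit or range.

ROBOT

A 7-joint arm with a two-finger parallel gripper is mounted at the origin on the work surface. World frame = base frame: x ahead of the robot, y to its left, z up, the work surface at z = 0. Lengths are in m, angles in rad, forces in N, time in s.
With the tool pointing down it reaches from about 0.425 to 1.025 m from the base axis. Payload 9.4 kg.
Tool frame: the origin (TCP) lies midway between the tips of the shut fingers; the grasp point (between the pads) lies 19 mm behind it; z points along the fingers, y is the direction in which the jaws open and shut (so a half turn about z gives the same grasp; the last joint's range is limited). The gripper opens to 93 mm and grips with 3 to 60 N. Pads are 15 mm wide; open, the fingers measure 128 mm over their backs; the gripper's body (75 mm by 188 mm) begins 65 mm behind the grasp point.
Start: joints at [1.046, 0.599, -0.003, 1.599, 0.002, 0.943, -0.08], TCP at [0.314, -0.654, 0.219] pointing down, gripper open.
Joint ranges: [-2.57, 2.57], [-0.35, 1.97], [-1.29, 1.29], [0.11, 2.56], [-1.05, 4.19], [0.11, 1.86], [-2.63, 2.63]. Speed limits (rad/s): [2.22, 2.22, 3.01, 3.01, 3.14, 3.14, 3.14].

INTERFACE

Orientations are given as a rotation vector (axis times angle).
In Python, from plant import robot gives the robot as it stands.
- The arm moves only by the tool jog_arm, never from a script. Its argument "moves" is a list of rows, each a list of 3 entries, a list of its own where there are three numbers: the shift along the tool's x, y, z in mm, then the turn, a rotation vector about the tool's x, y, z in degrees, then the closure, from 0 (fully open) to 1 (shut). In form: [[[tx, ty, tz], [rx, ry, rz], gripper], ...]. A call has 1 to 20 rows; each row shifts and turns the commanded pose from where the row before left it, along the tool's axes as they then stand; what a row does not reach is not made up. A row lasts 1/8 s, in which the tool goes at most 62.5 mm and 10.7 degrees, less where a joint would pass 70% of its speed; a pose out of reach is approached as far as the arm can. A call with a gripper value outside its range is refused whole. The fingers move at their own pace and stop on an object; "squeeze" is the grip in N (left out, the last holds). Time passes only in rows, so rows that do not move let the fingers close. It gives the time, the measured TCP pose, the force and the opening at its end, in the units of the state.
- robot.read_state(): the state, without advancing time (a new reading comes with each control period).
- robot.snapshot(name): name is "scene" or "top" or "wrist"; returns a dict with "img" (384x512x3 uint8, red, green, blue), "K" (3x3 intrinsics, pixels), "R" (3x3) and "t" (3): a world point X has camera coordinates R X + t. Camera axes: x right, y down, z forward; pixel columns grow to the right and rows downward; lengths in m; the calibration is good to about 2 mm. A picture is of the moment at which its call begins. There is no depth.
- robot.hand_in(): hands the job in, once; it reports no verdict.
Trained networks look in the newest picture that a camera, given by its name, has taken for a name from the list of things; names that differ only in an ending like _2 or _b are one class to them, and where a whole thing is asked for, a point or a joint stands for the part that bears it (a point fixed in the world has none). Each returns a list of dicts, best first, with "confidence" (0 to 1); they miss things now and then, are a little off and sometimes report something else, mostly with a low value. They report only what shows in the picture. A call takes as long as a camera call. They do not tell look-alikes from the thing itself.
- robot.outline_of(camera, query): "region" (384x512 bool, what is visible of it).
- robot.pinpoint(camera, query): "at" ([x, y, z] in m, in the coordinates of the camera as it stood for that picture, good to about 4 mm: a listed point, or the origin of a listed thing).
The state is a dict: "time_s": time; "joint_positions": joint angles; "qd": joint speeds; "joint_torque": joint torques, N m; "tcp_pos": TCP position; "eef_rot": TCP orientation; "wrist_force": force on the tool from outside, world axes, zero at the start; "wrist_torque": the same for the moment, N m; "width": opening from 0.0 (shut) to 1.0 (fully open).
Only numpy, scipy, OpenCV 4.12 (cv2) and the standard library are available. Lean on these libraries where they do the work, as an engineer would, in place of code of your own. Each camera call takes 0.05 s, during which the arm holds its last target.

## Working session

There is one attempt and no reset: what is moved stays moved. The work goes in short steps, Python scripts to look and compute and a tool call to move; the robot and the scene stay as the last step left them, time stands still between calls to the robot, and variables do not carry over. Pictures are saved under pics/ and viewed, and the job is handed in when it is done.

Besides the shell and the picture viewer there is one more tool, called after "Request:" as name(argument=value, ...) on one line, values as JSON. jog_arm: Moves the arm, as the interface text tells. Its arguments: {"type":"object","properties":{"moves":{"type":"array"},"squeeze":{"type":"number"}},"required":["moves"]}

```bash
mkdir -p pics; ls; cat > h.py <<'E'
import numpy as np, cv2
from scipy.spatial.transform import Rotation as Ro
from plant import robot
def snap(cam,name=None):
    s=robot.snapshot(cam)
    if name: cv2.imwrite(f'pics/{name}.png',s['img'][:,:,::-1])
    return s
def w(s,p): return s['R'].T@(np.array(p)-s['t'])
def px(s,X):
    c=s['K']@(s['R']@np.array(X)+s['t']); return c[:2]/c[2]
def ray(s,uv,z):
    d=s['R'].T@np.linalg.inv(s['K'])@np.array([uv[0],uv[1],1.]); o=-s['R'].T@s['t']
    return o+d*(z-o[2])/d[2]
E
python3 - <<'E'
from h import *
st=robot.read_state(); print(st['time_s'],st['tcp_pos'],st['eef_rot'],st['width'])
for cam in ['scene','top']:
    s=snap(cam,cam+'0')
    print(cam,'cam at',-s['R'].T@s['t'])
    for q in ['feeder','outlet','magazine','plunger_top','collar0_mid','nest_seat','reject_box','fitting_a','tee','lock_fluid','plug_gauge','spanner']:
        for r in robot.pinpoint(cam,q):
            X=w(s,r['at']); print(q,round(r['confidence'],2),X.round(3),px(s,X).round())
E
```

```text
pics
0.0 [ 0.31370983 -0.65308373  0.21777701] [-3.06171582e+00 -6.97369433e-01  7.28753323e-04] 1.0014873896814973
scene cam at [ 1.19214577e+00 -8.33539130e-04  6.15759114e-01]
feeder 0.85 [ 0.546  0.045 -0.001] [298. 220.]
outlet 0.78 [0.544 0.091 0.028] [318. 212.]
magazine 0.96 [0.54  0.044 0.032] [299. 209.]
plunger_top 0.73 [ 0.537 -0.044  0.169] [264. 161.]
plunger_top 0.24 [0.634 0.08  0.027] [315. 239.]
plunger_top 0.21 [ 0.547  0.045 -0.002] [298. 221.]
nest_seat 0.9 [0.457 0.22  0.026] [365. 193.]
nest_seat 0.68 [0.63  0.08  0.025] [315. 238.]
nest_seat 0.64 [ 0.695 -0.058  0.025] [252. 256.]
reject_box 0.74 [ 0.452  0.099 -0.004] [318. 198.]
reject_box 0.66 [ 0.658  0.171 -0.   ] [355. 257.]
fitting_a 0.46 [ 0.612 -0.013 -0.001] [274. 238.]
tee 0.82 [ 0.559  0.179 -0.001] [353. 226.]
lock_fluid 0.7 [0.66  0.17  0.001] [355. 257.]
spanner 0.9 [ 0.708 -0.292 -0.001] [148. 262.]
spanner 0.19 [ 0.545  0.043 -0.005] [297. 221.]
top cam at [ 0.36138907 -0.03847369  1.02752564]
feeder 0.68 [0.541 0.042 0.002] [226. 200.]
feeder 0.54 [ 0.451  0.026 -0.001] [232. 233.]
outlet 0.7
[... 202 characters left out ...]
.043  0.171] [258. 190.]
plunger_top 0.33 [ 0.386 -0.306  0.003] [358. 258.]
collar0_mid 0.16 [ 0.533 -0.042  0.17 ] [258. 190.]
nest_seat 0.96 [ 0.694 -0.055  0.026] [262. 142.]
nest_seat 0.87 [0.453 0.219 0.025] [157. 232.]
nest_seat 0.64 [0.454 0.027 0.001] [232. 232.]
nest_seat 0.57 [0.631 0.083 0.029] [211. 164.]
nest_seat 0.34 [0.54  0.041 0.034] [226. 198.]
reject_box 0.74 [0.45  0.1   0.003] [204. 233.]
fitting_a 0.52 [ 0.607 -0.011 -0.002] [246. 176.]
fitting_a 0.44 [0.448 0.027 0.004] [232. 234.]
tee 0.71 [ 0.557  0.175 -0.   ] [177. 194.]
lock_fluid 0.7 [ 0.651  0.174 -0.001] [179. 161.]
plug_gauge 0.54 [ 0.388 -0.304  0.004] [358. 257.]
spanner 0.9 [ 0.71 -0.29 -0.  ] [346. 140.]
```

```bash
python3 - <<'E'
import cv2
a=cv2.imread('pics/scene0.png')[130:300,170:430]; cv2.imwrite('pics/scene0c.png',cv2.resize(a,None,fx=3,fy=3,interpolation=3))
a=cv2.imread('pics/top0.png')[110:270,120:380]; cv2.imwrite('pics/top0c.png',cv2.resize(a,None,fx=3,fy=3,interpolation=3))
E
```

```text
(no output)
```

View pics/scene0c.png

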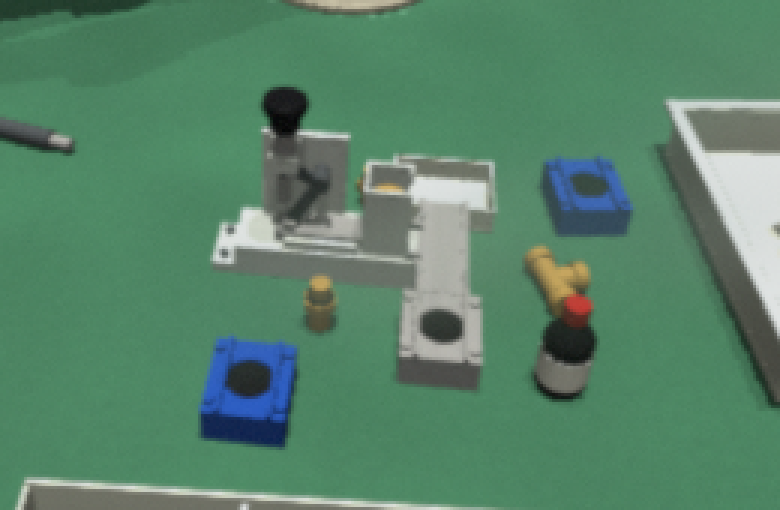

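View pics/top0c.png

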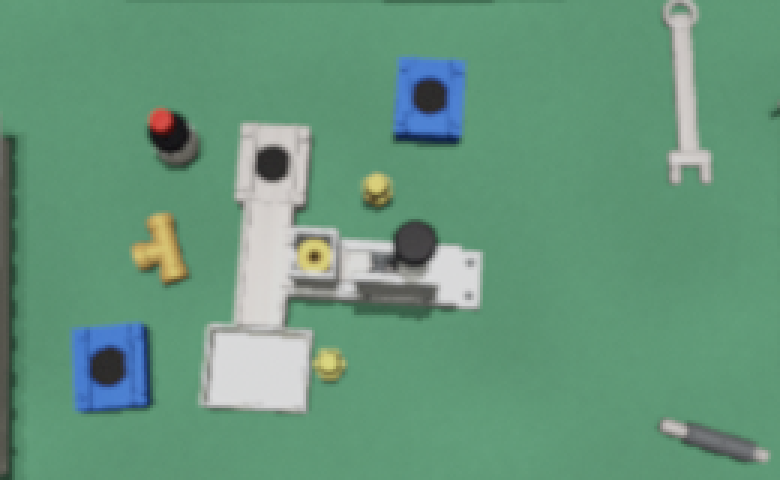

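The steel-grey nest is at top crop (272,162), which is world (0.631, 0.082). It has rails, joins the strip and lies opposite the white reject box at crop (258,368). The blue blocks at crop (430,96) and (108,366) are look-alikes and stand apart from the strip. Next I fit the feeder pose.

```bash
cat >> h.py <<'E'
from scipy.optimize import least_squares
def fit(obs):
    # obs: list of (own xy, world xy)
    def f(p):
        c,s=np.cos(p[2]),np.sin(p[2]); return np.concatenate([p[:2]+np.array([[c,-s],[s,c]])@np.array(o)-np.array(m)[:2] for o,m in obs])
    r=least_squares(f,[.54,.04,1.5],loss='soft_l1',f_scale=.003); return r.x,f(r.x).reshape(-1,2)
def own(p,x,y):
    c,s=np.cos(p[2]),np.sin(p[2]); return p[:2]+np.array([[c,-s],[s,c]])@np.array([x,y])
E
python3 - <<'E'
from h import *
O={'feeder':(0,0),'outlet':(.048,0),'magazine':(0,0),'plunger_top':(-.084,0),'nest_seat':(.048,-.09)}
obs=[]
for cam in ['scene','top']:
    s=snap(cam)
    for q in O:
        rs=[w(s,r['at']) for r in robot.pinpoint(cam,q)]
        guess=np.array({'feeder':(.542,.043),'outlet':(.542,.0915),'magazine':(.541,.043),'plunger_top':(.5355,-.0435),'nest_seat':(.631,.082)}[q])
        rs=[r for r in rs if np.linalg.norm(r[:2]-guess)<.02]
        if rs: obs.append((O[q],rs[0][:2])); print(cam,q,rs[0].round(4))
p,res=fit(obs); print(p,np.degrees(p[2])); print((res*1e3).round(1))
for n,o in O.items(): print(n,own(p,*o).round(4))
s=snap('top','top1'); im=s['img'][:,:,::-1].copy()
im=cv2.resize(im[110:270,120:380],None,fx=3,fy=3)
def L(a,z):
    pts=[((px(s,[*own(p,*q),z])-[120,110]+.5)*3).astype(int).tolist() for q in a]
    for i in range(len(pts)): cv2.line(im,pts[i],pts[(i+1)%len(pts)],(0,0,255),1)
L([(.027,-.055),(.069,-.055),(.069,.055),(.027,.055)],.03)
L([(-.019,-.02),(.019,-.02),(.019,.02),(-.019,.02)],.096)
t=np.linspace(0,6.28,24)
L([(-.084+.018*np.cos(a),.018*np.sin(a)) for a in t],.166)
L([(.048+.018*np.cos(a),-.09+.018*np.sin(a)) for a in t],.03)
cv2.imwrite('pics/ov.png',im)
E
```

```text
scene feeder [ 0.5461  0.0453 -0.0013]
scene outlet [0.5423 0.0868 0.0275]
scene magazine [0.5404 0.0448 0.0308]
scene plunger_top [ 0.5393 -0.0467  0.1669]
scene nest_seat [0.6323 0.0824 0.0269]
top feeder [0.5378 0.0436 0.0012]
top outlet [0.5415 0.0905 0.0316]
top magazine [0.5396 0.0415 0.0324]
top plunger_top [ 0.5352 -0.0412  0.1676]
top nest_seat [0.63   0.0799 0.028 ]
[0.53993046 0.04147932 1.51387929] 86.73889416954562
[[-6.2 -3.9]
 [ 0.4  2.6]
 [-0.5 -3.3]
 [-4.1  4.3]
 [ 0.2  1.8]
 [ 2.2 -2.1]
 [ 1.2 -1.1]
 [ 0.3 -0. ]
 [-0.1 -1.1]
 [ 2.5  4.4]]
feeder [0.5399 0.0415]
outlet [0.5427 0.0894]
magazine [0.5399 0.0415]
plunger_top [ 0.5352 -0.0424]
nest_seat [0.6325 0.0843]
```

View pics/ov.png

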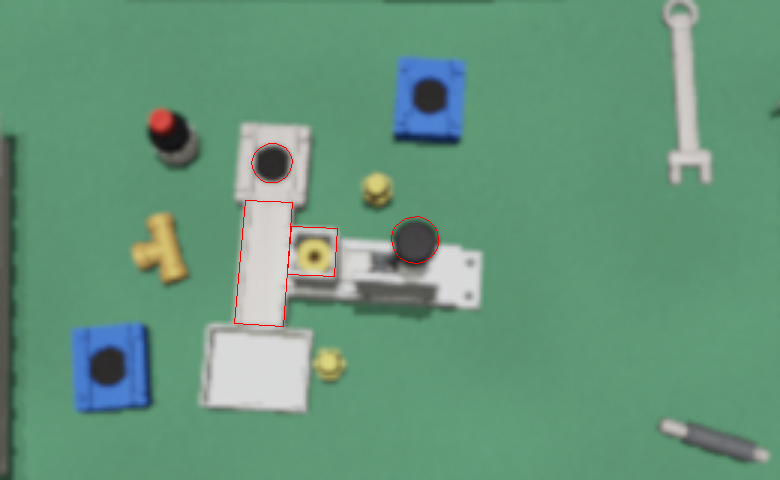

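The model fits to about 1–2 mm: the nest ring, strip, magazine and plunger-head outlines all line up in the overlay. Next I move above the plunger.

Request:
jog_arm(moves=[[[29, -28.4, 0], [0, 0, 0], 1], [[29, -28.4, 0], [0, 0, 0], 1], [[29, -28.4, 0], [0, 0, 0], 1], [[29, -28.4, 0], [0, 0, 0], 1], [[29, -28.4, 0], [0, 0, 0], 1], [[29, -28.4, 0], [0, 0, 0], 1], [[29, -28.4, 0], [0, 0, 0], 1], [[29, -28.4, 0], [0, 0, 0], 1], [[29, -28.4, 0], [0, 0, 0], 1], [[29, -28.4, 0], [0, 0, 0], 1], [[29, -28.4, 0], [0, 0, 0], 1], [[29, -28.4, 0], [0, 0, 0], 1], [[29, -28.4, 0], [0, 0, 0], 1], [[29, -28.4, 0], [0, 0, 0], 1]], squeeze=10)

```text
time_s: 3.7
tcp_pos: [0.5082, -0.1181, 0.2189]
eef_rot: [3.063, 0.697, 0.001]
wrist_force: [0.8, -1.1, 0.3]
width: 0.007
```

Request:
jog_arm(moves=[[[0, 0, 0], [0, 0, -10], 1], [[0, 0, 0], [0, 0, -10], 1], [[0, 0, 0], [0, 0, -10], 1], [[0, 0, 0], [0, 0, -10], 1], [[0, 0, 0], [0, 0, -10], 1], [[0, 0, 0], [0, 0, -10], 1], [[0, 0, 0], [0, 0, -1], 1], [[0, 0, 0], [0, 0, 0], 1]])

```text
time_s: 4.7
tcp_pos: [0.5077, -0.1195, 0.2187]
eef_rot: [2.289, 2.152, 0.0]
wrist_force: [-0.2, 0.5, -1.1]
width: 0.003
```

```bash
cat >> h.py <<'E'
P=np.array([0.53993,0.04148,1.51388])
def goto(X):
    st=robot.read_state(); R=Ro.from_rotvec(st['eef_rot']).as_matrix()
    print(round(st['time_s'],2),np.round(st['tcp_pos'],4),'F',np.round(st['wrist_force'],1),'w',round(st['width'],3))
    print('tool y ang',np.degrees(np.arctan2(R[1,1],R[0,1])).round(2),'z',R[:,2].round(4),'tool shift mm',(R.T@(np.array(X)-st['tcp_pos'])*1e3).round(1))
E
python3 - <<'E'
from h import *
goto([.5348,-.0424,.19])
s=snap('wrist','w1')
for q in ['plunger_top','nest_seat','outlet','magazine']:
    for r in robot.pinpoint('wrist',q): X=w(s,r['at']); print(q,round(r['confidence'],2),X.round(4))
E
```

```text
4.7 [ 0.5077 -0.1195  0.2187] F [-0.2  0.5 -1.1] w 0.003
tool y ang -3.55 z [ 1.e-04 -0.e+00 -1.e+00] tool shift mm [78.6 22.3 28.7]
plunger_top 0.71 [ 0.5351 -0.0434  0.1677]
nest_seat 0.67 [ 0.6942 -0.0608  0.0268]
magazine 0.96 [0.5439 0.0423 0.0331]
magazine 0.4 [0.5386 0.0408 0.0511]
```

View pics/w1.png

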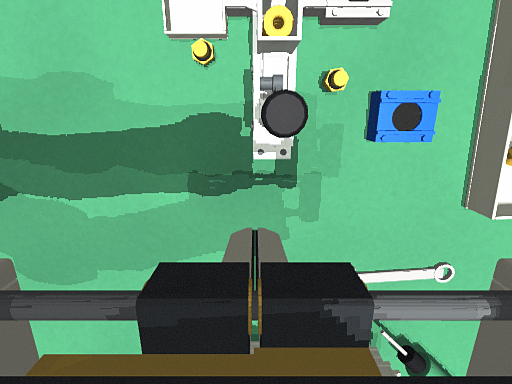

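The wrist picture shows the black mushroom head at (284,113), and its pinpoint agrees with the fit to within 1 mm. Move over it.

Request:
jog_arm(moves=[[[20, 6, 0], [0, 0, 0], 1], [[20, 6, 0], [0, 0, 0], 1], [[20, 6, 0], [0, 0, 0], 1], [[18.2, 5, 0], [0, 0, 0], 1], [[0, 0, 20], [0, 0, 0], 1], [[0, 0, 20], [0, 0, 0], 1], [[0, 0, 0], [0, 0, 0], 1], [[0, 0, 0], [0, 0, 0], 1]])

```text
time_s: 5.95
tcp_pos: [0.5355, -0.0424, 0.1791]
eef_rot: [2.285, 2.155, 0.0]
wrist_force: [-0.3, 0.4, 0.3]
width: 0.003
```

```bash
python3 - <<'E'
from h import *
goto([.5351,-.0428,.138])
s=snap('scene','s2')
cv2.imwrite('pics/s2c.png',cv2.resize(s['img'][100:290,190:430,::-1],None,fx=3,fy=3,interpolation=3))
E
```

```text
5.95 [ 0.5355 -0.0424  0.1791] F [-0.3  0.4  0.3] w 0.003
tool y ang -3.34 z [ 4.e-04 -0.e+00 -1.e+00] tool shift mm [-0.4 -0.4 41.1]
```

View pics/s2c.png

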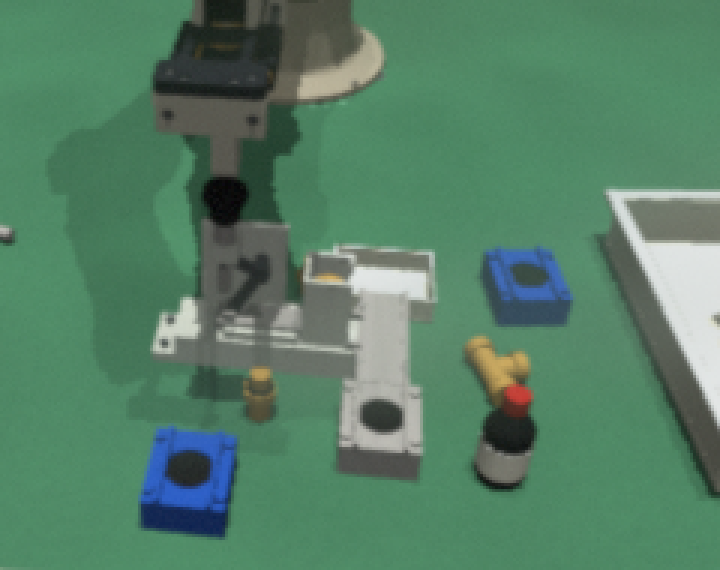

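The closed fingers stand right above the mushroom head, at crop (225,190). I press gradually: 33 mm first, with about 8 mm still to go.

Request:
jog_arm(moves=[[[0, 0, 7], [0, 0, 0], 1], [[0, 0, 4], [0, 0, 0], 1], [[0, 0, 3], [0, 0, 0], 1], [[0, 0, 3], [0, 0, 0], 1], [[0, 0, 3], [0, 0, 0], 1], [[0, 0, 3], [0, 0, 0], 1], [[0, 0, 3], [0, 0, 0], 1], [[0, 0, 3], [0, 0, 0], 1], [[0, 0, 3], [0, 0, 0], 1], [[0, 0, 1], [0, 0, 0], 1]])

```text
time_s: 7.25
tcp_pos: [0.5352, -0.0427, 0.1461]
eef_rot: [2.285, 2.155, -0.0]
wrist_force: [-3.2, -0.4, 10.1]
width: 0.004
```

```bash
python3 - <<'E'
from h import *
goto([.5351,-.0428,.138])
s=snap('scene','s3')
cv2.imwrite('pics/s3c.png',cv2.resize(s['img'][100:290,190:430,::-1],None,fx=3,fy=3,interpolation=3))
E
```

```text
7.25 [ 0.5352 -0.0427  0.1461] F [-3.2 -0.4 10.1] w 0.004
tool y ang -3.35 z [ 2.e-04 -4.e-04 -1.e+00] tool shift mm [-0.1 -0.1  8.1]
```

View pics/s3c.png

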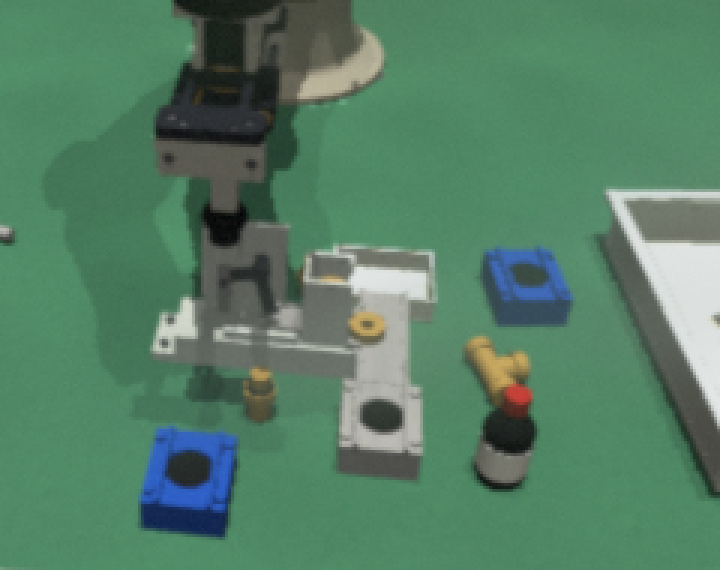

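The collar is nearly out, at crop (367,325). I press the rest slowly.

Request:
jog_arm(moves=[[[0, 0, 2], [0, 0, 0], 1], [[0, 0, 2], [0, 0, 0], 1], [[0, 0, 2], [0, 0, 0], 1], [[0, 0, 1.5], [0, 0, 0], 1], [[0, 0, 1], [0, 0, 0], 1]])

```text
time_s: 7.92
tcp_pos: [0.5353, -0.0427, 0.1382]
eef_rot: [2.285, 2.155, -0.0]
wrist_force: [-6.0, -0.5, 26.8]
width: 0.006
```

```bash
python3 - <<'E'
from h import *
goto([.5351,-.0428,.138])
s=snap('scene','s4')
cv2.imwrite('pics/s4c.png',cv2.resize(s['img'][160:260,260:360,::-1],None,fx=6,fy=6,interpolation=3))
E
```

```text
7.92 [ 0.5353 -0.0427  0.1382] F [-6.  -0.5 26.8] w 0.006
tool y ang -3.35 z [ 4.e-04 -7.e-04 -1.e+00] tool shift mm [-0.1 -0.1  0.2]
```

View pics/s4c.png

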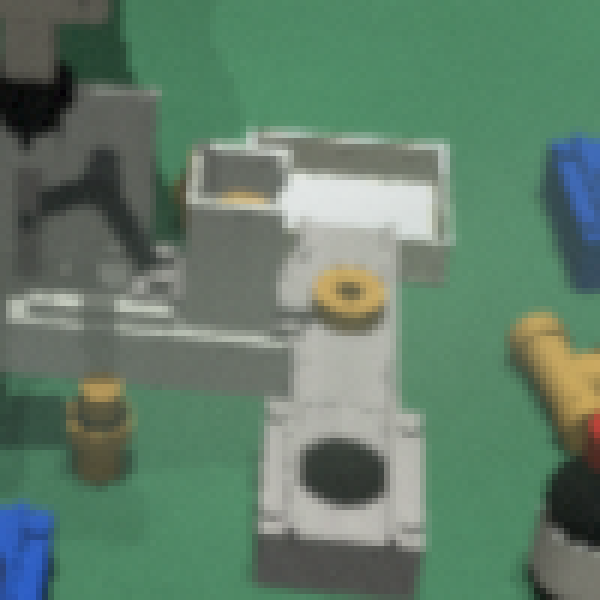

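The force rose to 27 N at 28 mm of travel, so the plunger is on its stop, and the collar lies centred on the strip at crop (350,298). Let it up.

Request:
jog_arm(moves=[[[0, 0, 0], [0, 0, 0], 1], [[0, 0, -5], [0, 0, 0], 1], [[0, 0, -5], [0, 0, 0], 1], [[0, 0, -5], [0, 0, 0], 1], [[0, 0, -5], [0, 0, 0], 1], [[0, 0, -5], [0, 0, 0], 1], [[0, 0, -5], [0, 0, 0], 1], [[0, 0, -10], [0, 0, 0], 1], [[0, 0, -20], [0, 0, 0], 1], [[0, 0, 0], [0, 0, 0], 1]])

```text
time_s: 9.22
tcp_pos: [0.5361, -0.0425, 0.1983]
eef_rot: [2.284, 2.154, 0.003]
wrist_force: [0.1, 0.7, 0.2]
width: 0.008
```

```bash
python3 - <<'E'
from h import *
X=[*own(P,.048,.055),.19]
print('target',X); goto(X)
for cam in ['scene','top']:
    s=snap(cam,cam+'5')
    for q in ['plunger_top','collar0_mid','magazine']:
        for r in robot.pinpoint(cam,q): X=w(s,r['at']); print(cam,q,round(r['confidence'],2),X.round(4))
    if cam=='scene': cv2.imwrite('pics/s5c.png',cv2.resize(s['img'][110:260,210:360,::-1],None,fx=4,fy=4,interpolation=3))
E
```

```text
target [np.float64(0.48774957022650867), np.float64(0.09253098185788139), 0.19]
9.22 [ 0.5361 -0.0425  0.1983] F [0.1 0.7 0.2] w 0.008
tool y ang -3.35 z [ 0.0027  0.     -1.    ] tool shift mm [132.  -56.2   8.2]
scene plunger_top 0.7 [ 0.5405 -0.0453  0.165 ]
scene collar0_mid 0.57 [ 6.131e-01 -1.030e-02  5.000e-04]
scene collar0_mid 0.56 [0.5437 0.0922 0.0346]
scene collar0_mid 0.44 [0.5438 0.0876 0.0238]
scene magazine 0.68 [0.5368 0.0436 0.0288]
top collar0_mid 0.64 [0.4519 0.0284 0.0009]
top collar0_mid 0.59 [0.5416 0.0917 0.0374]
top collar0_mid 0.4 [ 7.098e-01 -2.900e-01  5.000e-04]
top magazine 0.81 [0.5402 0.0423 0.0367]
```

View pics/s5c.png

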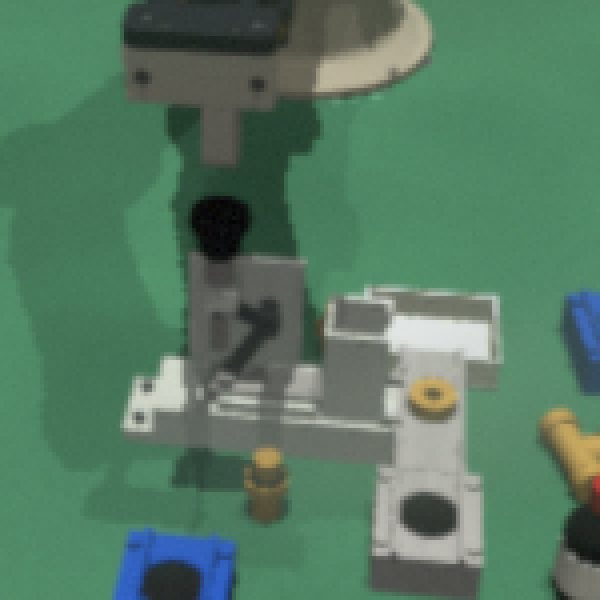

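The plunger is up and the collar lies at (0.542, 0.0915). Next I move behind it, on the reject side, staying high.

Request:
jog_arm(moves=[[[16, 0, 0], [0, 0, 0], 1], [[20, 0, 0], [0, 0, 0], 1], [[20, -10, 0], [0, 0, 0], 1], [[20, -10, 0], [0, 0, 0], 1], [[20, -10, 0], [0, 0, 0], 1], [[20, -10, 0], [0, 0, 0], 1], [[18, -12, 0], [0, 0, 0], 1], [[0, 0, 0], [0, 0, 0], 1], [[0, 0, 0], [0, 0, 0], 1]])

```text
time_s: 10.75
tcp_pos: [0.4914, 0.0942, 0.1971]
eef_rot: [2.285, 2.156, -0.0]
wrist_force: [0.1, 0.4, 0.3]
width: 0.008
```

```bash
python3 - <<'E'
from h import *
goto([*own(P,.048,.05),.08])
s=snap('wrist','w6')
for q in ['collar0_mid','outlet','nest_seat','magazine']:
    for r in robot.pinpoint('wrist',q): X=w(s,r['at']); print(q,round(r['confidence'],2),X.round(4),px(s,X).round())
print(px(s,[*own(P,.048,0),.042]),px(s,[*own(P,.048,-.09),.03]))
E
```

```text
10.75 [0.4914 0.0942 0.1971] F [0.1 0.4 0.3] w 0.008
tool y ang -3.32 z [ 1.e-04 -2.e-04 -1.e+00] tool shift mm [ -1.8   1.4 117.1]
collar0_mid 0.9 [0.5462 0.0851 0.0396] [301. 187.]
outlet 0.66 [0.5473 0.0841 0.031 ] [301. 186.]
outlet 0.5 [0.5413 0.0437 0.0596] [300. 226.]
nest_seat 0.97 [0.4549 0.2195 0.0243] [215.  71.]
nest_seat 0.92 [0.6356 0.078  0.0307] [374. 186.]
nest_seat 0.59 [ 0.6966 -0.0651  0.0279] [411. 285.]
[298.31289533 184.01055422] [371.03611163 181.45923412]
```

View pics/w6.png

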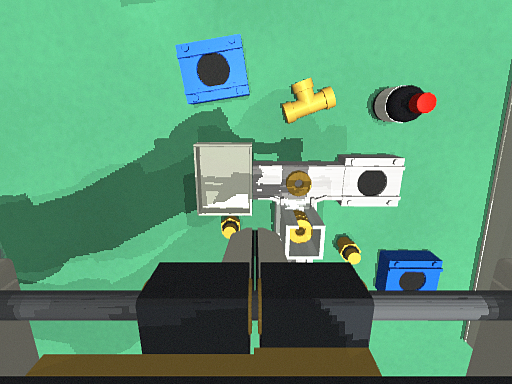

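The wrist picture shows the collar at (298,184), exactly where the fit predicts it, and the grey nest at (373,182). Descend behind the collar.

Request:
jog_arm(moves=[[[-1.8, 0, 30], [0, 0, 0], 1], [[0, 0, 30], [0, 0, 0], 1], [[0, 0, 30], [0, 0, 0], 1], [[0, 0, 30], [0, 0, 0], 1], [[0, 0, 22], [0, 0, 0], 1], [[0, 0, 8], [0, 0, 0], 1], [[0, 0, 0], [0, 0, 0], 1], [[0, 0, 0], [0, 0, 0], 1]])

```text
time_s: 12.0
tcp_pos: [0.4915, 0.0924, 0.0478]
eef_rot: [2.285, 2.155, 0.001]
wrist_force: [0.1, -0.1, 0.6]
width: 0.004
```

```bash
python3 - <<'E'
from h import *
goto([*own(P,.048,.05),.0355])
s=snap('scene','s7')
cv2.imwrite('pics/s7c.png',cv2.resize(s['img'][160:260,260:360,::-1],None,fx=6,fy=6,interpolation=3))
s=snap('wrist','w7')
E
```

```text
12.0 [0.4915 0.0924 0.0478] F [ 0.1 -0.1  0.6] w 0.004
tool y ang -3.36 z [ 1.e-03  2.e-04 -1.e+00] tool shift mm [-0.1  1.3 12.3]
```

View pics/s7c.png

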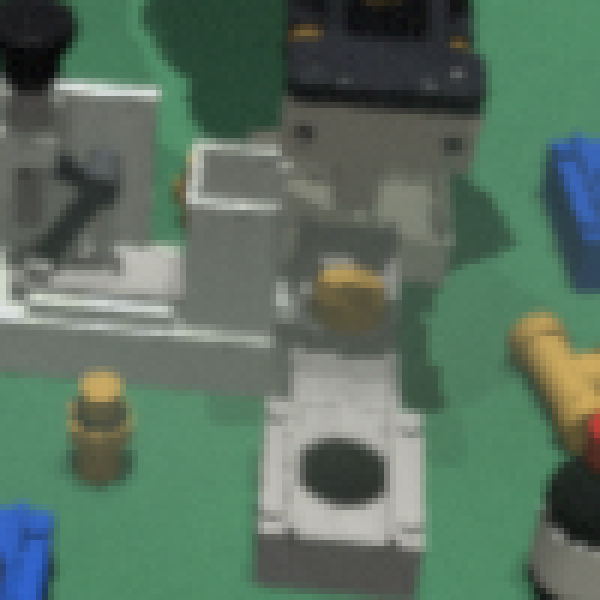

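View pics/w7.png

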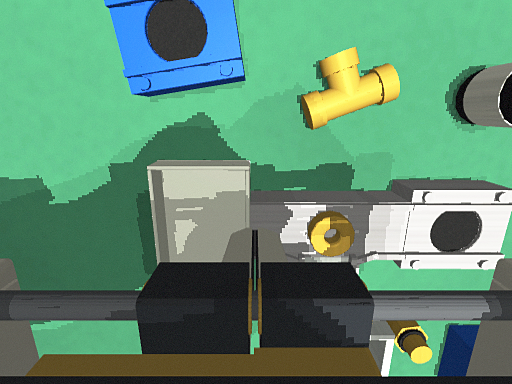

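The fingers hang over the strip behind the collar, which is undisturbed. Descend to z≈0.036, then push slowly.

Request:
jog_arm(moves=[[[0, 0, 4], [0, 0, 0], 1], [[0, 0, 4], [0, 0, 0], 1], [[0, 0, 4], [0, 0, 0], 1], [[0, 0, 0], [0, 0, 0], 1], [[0, 3, 0], [0, 0, 0], 1], [[0, 3, 0], [0, 0, 0], 1], [[0, 3, 0], [0, 0, 0], 1], [[0, 3, 0], [0, 0, 0], 1], [[0, 3, 0], [0, 0, 0], 1], [[0, 3, 0], [0, 0, 0], 1]])

```text
time_s: 13.35
tcp_pos: [0.5092, 0.0913, 0.0351]
eef_rot: [-2.285, -2.156, 0.0]
wrist_force: [0.4, 0.4, 0.8]
width: 0.006
```

```bash
python3 - <<'E'
from h import *
goto([*own(P,.048,-.055),.0355])
s=snap('wrist','w8')
print([np.round(px(s,[*own(P,.048,y),.042]),0) for y in (0,-.01,-.02)])
E
```

```text
13.35 [0.5092 0.0913 0.0351] F [0.4 0.4 0.8] w 0.006
tool y ang -3.34 z [-0.  0. -1.] tool shift mm [ 0.1 88.5 -0.4]
[array([308., 245.]), array([324., 245.]), array([341., 245.])]
```

View pics/w8.png

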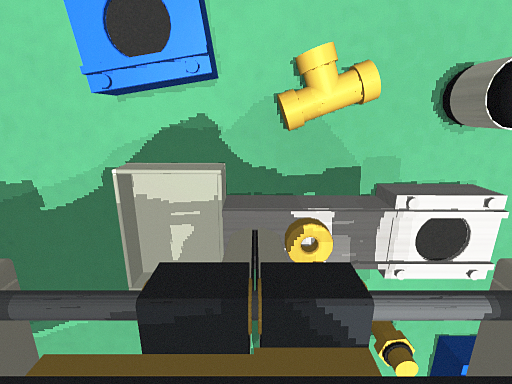

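There is no contact yet: the collar is still at (309,241) and the finger edge is just behind it. Push 57 mm at 24 mm/s.

Request:
jog_arm(moves=[[[0, 3, 0], [0, 0, 0], 1], [[0, 3, 0], [0, 0, 0], 1], [[0, 3, 0], [0, 0, 0], 1], [[0, 3, 0], [0, 0, 0], 1], [[0, 3, 0], [0, 0, 0], 1], [[0, 3, 0], [0, 0, 0], 1], [[0, 3, 0], [0, 0, 0], 1], [[0, 3, 0], [0, 0, 0], 1], [[0, 3, 0], [0, 0, 0], 1], [[0, 3, 0], [0, 0, 0], 1], [[0, 3, 0], [0, 0, 0], 1], [[0, 3, 0], [0, 0, 0], 1], [[0, 3, 0], [0, 0, 0], 1], [[0, 3, 0], [0, 0, 0], 1], [[0, 3, 0], [0, 0, 0], 1], [[0, 3, 0], [0, 0, 0], 1], [[0, 3, 0], [0, 0, 0], 1], [[0, 3, 0], [0, 0, 0], 1], [[0, 3, 0], [0, 0, 0], 1]])

```text
time_s: 15.78
tcp_pos: [0.5661, 0.088, 0.0351]
eef_rot: [-2.285, -2.156, -0.0]
wrist_force: [-0.7, -1.0, 0.5]
width: 0.004
```

```bash
python3 - <<'E'
from h import *
goto([*own(P,.048,-.055),.0355])
s=snap('wrist','w9')
print([np.round(px(s,[*own(P,.048,y),.042]),0) for y in (-.04,-.05,-.06)])
s=snap('scene','s9')
cv2.imwrite('pics/s9c.png',cv2.resize(s['img'][160:260,260:360,::-1],None,fx=6,fy=6,interpolation=3))
E
```

```text
15.78 [0.5661 0.088  0.0351] F [-0.7 -1.   0.5] w 0.004
tool y ang -3.34 z [-0.  0. -1.] tool shift mm [ 0.1 31.5 -0.4]
[array([281., 245.]), array([297., 245.]), array([313., 245.])]
```

View pics/w9.png

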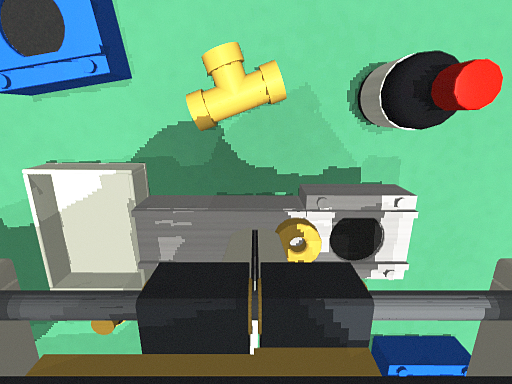

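View pics/s9c.png

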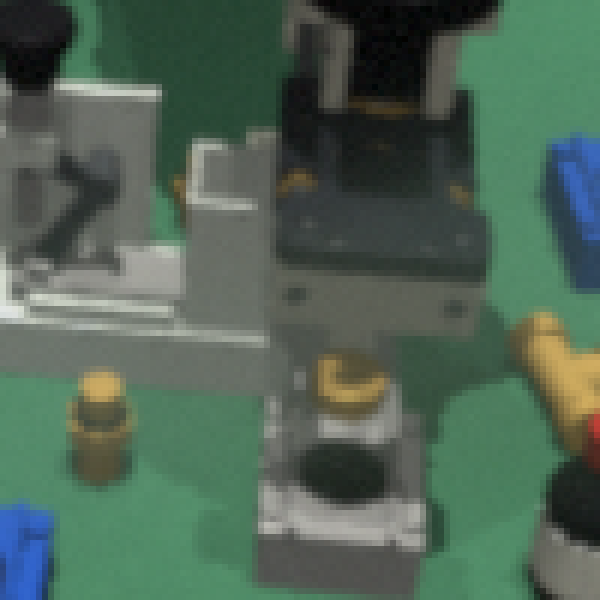

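The collar slides with the finger and its centre is at own y≈−51 mm. The finger-to-centre offset is about 27.5 mm, so about 38 mm remain. I push 30 mm, then go finely.

Request:
jog_arm(moves=[[[0, 3, 0], [0, 0, 0], 1], [[0, 3, 0], [0, 0, 0], 1], [[0, 3, 0], [0, 0, 0], 1], [[0, 3, 0], [0, 0, 0], 1], [[0, 3, 0], [0, 0, 0], 1], [[0, 3, 0], [0, 0, 0], 1], [[0, 3, 0], [0, 0, 0], 1], [[0, 3, 0], [0, 0, 0], 1], [[0, 3, 0], [0, 0, 0], 1], [[0, 3, 0], [0, 0, 0], 1], [[0, 1.5, 0], [0, 0, 0], 1], [[0, 1.5, 0], [0, 0, 0], 1], [[0, 1, 0], [0, 0, 0], 1], [[0, 1, 0], [0, 0, 0], 1]])

```text
time_s: 17.62
tcp_pos: [0.6009, 0.086, 0.0351]
eef_rot: [2.285, 2.156, -0.0]
wrist_force: [-0.8, 0.4, 2.3]
width: 0.003
```

```bash
python3 - <<'E'
from h import *
goto([*own(P,.048,-.0625),.0355])
s=snap('wrist','w10')
print([np.round(px(s,[*own(P,.048,-.09),z]),0) for z in (.03,.039,.042)])
s=snap('scene','s10')
cv2.imwrite('pics/s10c.png',cv2.resize(s['img'][180:260,270:350,::-1],None,fx=7,fy=7,interpolation=3))
E
```

```text
17.62 [0.6009 0.086  0.0351] F [-0.8  0.4  2.3] w 0.003
tool y ang -3.34 z [-0.e+00 -1.e-04 -1.e+00] tool shift mm [ 0.1  4.2 -0.4]
[array([302., 237.]), array([305., 243.]), array([305., 245.])]
```

View pics/w10.png

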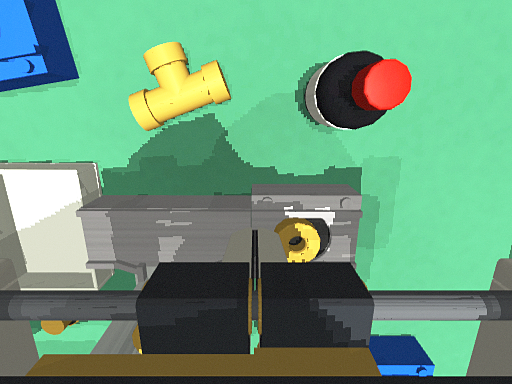

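View pics/s10c.png

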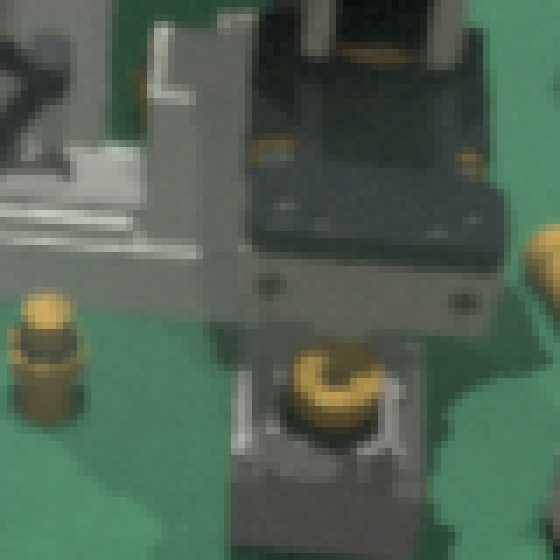

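The collar is partly over the recess, about 4 mm short. Continue in 0.5–1 mm rows.

Request:
jog_arm(moves=[[[0, 1, 0], [0, 0, 0], 1], [[0, 0.5, 0], [0, 0, 0], 1], [[0, 0.5, 0], [0, 0, 0], 1], [[0, 0.5, 0], [0, 0, 0], 1], [[0, 0, 0], [0, 0, 0], 1]])

```text
time_s: 18.35
tcp_pos: [0.6034, 0.0859, 0.035]
eef_rot: [-2.285, -2.156, -0.0]
wrist_force: [-1.0, -0.5, 2.3]
width: 0.004
```

```bash
python3 - <<'E'
from h import *
goto([*own(P,.048,-.0625),.0355])
a=snap('wrist','w11')
s=snap('scene','s11')
i=cv2.resize(s['img'][180:260,270:350,::-1],(400,400),interpolation=3); j=cv2.resize(a['img'][180:280,250:350,::-1],(400,400),interpolation=3)
cv2.imwrite('pics/c11.png',np.hstack([i,j]))
E
```

```text
18.35 [0.6034 0.0859 0.035 ] F [-1.  -0.5  2.3] w 0.004
tool y ang -3.34 z [ 0.  0. -1.] tool shift mm [ 0.1  1.7 -0.5]
```

View pics/c11.png

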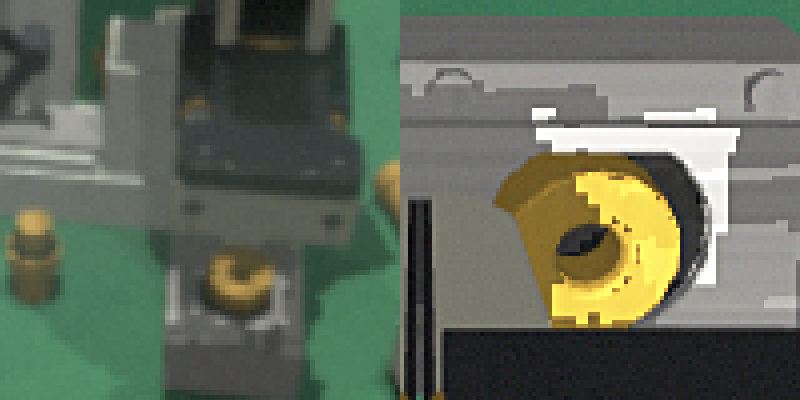

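It may be tilted and close to dropping. Continue 2.5 mm.

Request:
jog_arm(moves=[[[0, 0.5, 0], [0, 0, 0], 1], [[0, 0.5, 0], [0, 0, 0], 1], [[0, 0.5, 0], [0, 0, 0], 1], [[0, 0.5, 0], [0, 0, 0], 1], [[0, 0.5, 0], [0, 0, 0], 1], [[0, 0, 0], [0, 0, 0], 1]])

```text
time_s: 19.2
tcp_pos: [0.6059, 0.0857, 0.0351]
eef_rot: [2.285, 2.156, 0.0]
wrist_force: [0.5, -0.0, -0.2]
width: 0.006
```

```bash
python3 - <<'E'
from h import *
goto([*own(P,.048,-.0625),.0355])
a=snap('wrist','w12')
s=snap('scene','s12')
i=cv2.resize(s['img'][180:260,270:350,::-1],(400,400),interpolation=3); j=cv2.resize(a['img'][180:280,250:350,::-1],(400,400),interpolation=3)
cv2.imwrite('pics/c12.png',np.hstack([i,j]))
E
```

```text
19.2 [0.6059 0.0857 0.0351] F [ 0.5 -0.  -0.2] w 0.006
tool y ang -3.35 z [ 0.  0. -1.] tool shift mm [ 0.1 -0.8 -0.4]
```

View pics/c12.png

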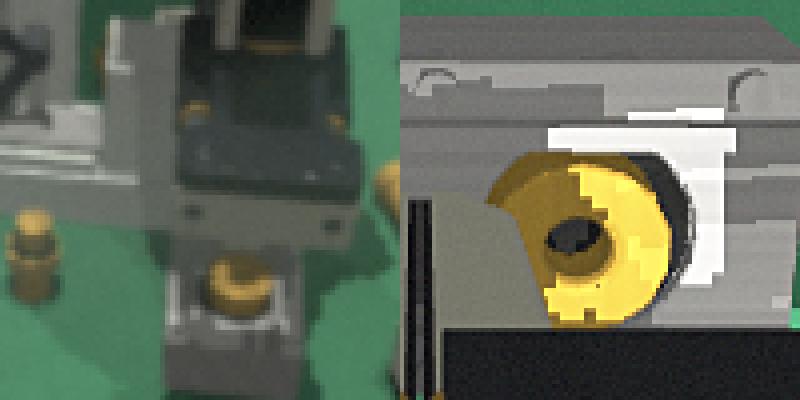

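The force vanished and the collar looks seated. Back off 12 mm and look.

Request:
jog_arm(moves=[[[0, -3, 0], [0, 0, 0], 1], [[0, -5, 0], [0, 0, 0], 1], [[0, -10, 0], [0, 0, 0], 1], [[0, -10, 0], [0, 0, 0], 1], [[0, 0, -20], [0, 0, 0], 1], [[0, 0, -40], [0, 0, 0], 1], [[0, -15, -40], [0, 0, 0], 1], [[0, -20, -20], [0, 0, 0], 1], [[0, -20, 0], [0, 0, 0], 1], [[0, 0, 0], [0, 0, 0], 1]])

```text
time_s: 20.55
tcp_pos: [0.5215, 0.0904, 0.1555]
eef_rot: [2.284, 2.157, -0.001]
wrist_force: [0.5, 0.5, -0.1]
width: 0.004
```

```bash
python3 - <<'E'
from h import *
goto([0.5,0.09,.15])
out=[]
for cam,(x,y) in {'scene':(270,180),'wrist':(300,140)}.items():
    s=snap(cam,cam+'13')
    for q in ['collar0_mid','nest_seat','plunger_top','magazine']:
        for r in robot.pinpoint(cam,q): X=w(s,r['at']); print(cam,q,round(r['confidence'],2),X.round(4),px(s,X).round())
    print('nest floor px',px(s,[*own(P,.048,-.09),.027]),'collar top px',px(s,[*own(P,.048,-.09),.039]))
    out.append(cv2.resize(s['img'][y:y+80,x:x+80,::-1],(400,400),interpolation=3))
cv2.imwrite('pics/c13.png',np.hstack(out))
E
```

```text
20.55 [0.5215 0.0904 0.1555] F [ 0.5  0.5 -0.1] w 0.004
tool y ang -3.29 z [-2.e-04 -6.e-04 -1.e+00] tool shift mm [ -1.7 -21.5   5.5]
scene nest_seat 0.87 [ 0.6972 -0.0564  0.0274] [253. 257.]
scene nest_seat 0.71 [0.6319 0.081  0.0294] [315. 237.]
scene nest_seat 0.55 [0.4573 0.22   0.0271] [365. 192.]
scene plunger_top 0.74 [ 0.5386 -0.0453  0.1628] [263. 164.]
scene plunger_top 0.39 [0.5409 0.0464 0.0302] [300. 209.]
scene magazine 0.67 [0.5405 0.0429 0.0313] [298. 209.]
nest floor px [316.8178813  238.34181729] collar top px [317.34020027 234.67112786]
wrist collar0_mid 0.92 [0.6352 0.0784 0.0386] [362. 197.]
wrist nest_seat 0.96 [0.6357 0.0769 0.0323] [360. 196.]
wrist nest_seat 0.77 [0.4538 0.2191 0.0261] [174.  63.]
wrist nest_seat 0.66 [ 0.696  -0.0617  0.0261] [403. 300.]
wrist nest_seat 0.4 [0.4554 0.0301 0.0014] [202. 234.]
wrist nest_seat 0.23 [0.5414 0.041  0.0485] [274. 238.]
wrist magazine 0.69 [0.5406 0.0393 0.033 ] [273. 234.]
nest floor px [355.75644542 188.51602104] collar top px [359.72935459 191.5306609 ]
```

View pics/c13.png

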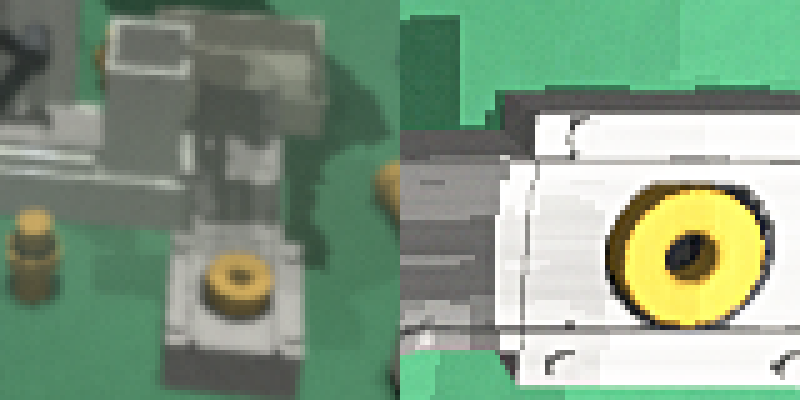

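View pics/wrist13.png

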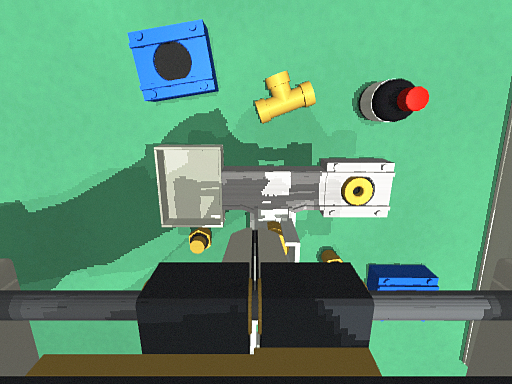

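The collar top at wrist (359,191) matches the prediction for a centred, seated collar (359.7,191.5), and dark recess rim shows on several sides. I take one closer look from above to confirm it dropped.

Request:
jog_arm(moves=[[[-10, 20, -5], [0, 0, 0], 1], [[-10, 20, 0], [0, 0, 0], 1], [[-15, 20, 0], [0, 0, 0], 1], [[-15, 20, 0], [0, 0, 0], 1], [[0, 0, 0], [0, 0, 0], 1], [[0, 0, 0], [0, 0, 0], 1]])

```text
time_s: 21.8
tcp_pos: [0.5992, 0.0366, 0.1599]
eef_rot: [-2.284, -2.156, 0.001]
wrist_force: [-0.0, 0.3, -0.4]
width: 0.007
```

```bash
python3 - <<'E'
from h import *
goto([0.6,0.04,.15])
s=snap('wrist','w14'); c=px(s,[*own(P,.048,-.09),.03]); x,y=(c-50).astype(int)
im=cv2.resize(s['img'][y:y+100,x:x+100,::-1],(600,600),interpolation=3); im2=im.copy()
t=np.linspace(0,6.28,60)
for r,z,col in ((.018,.03,(0,0,255)),(.015,.039,(255,0,0)),(.015,.042,(0,255,0))):
    pts=np.array([(px(s,[*(own(P,.048,-.09)+r*np.array([np.cos(a),np.sin(a)])),z])-[x,y]+.5)*6 for a in t]).astype(int)
    cv2.polylines(im2,[pts],True,col,1)
cv2.imwrite('pics/c14.png',cv2.resize(np.hstack([im,im2]),(800,400)))
for q in ['collar0_mid','nest_seat']:
    for r in robot.pinpoint('wrist',q): X=w(s,r['at']); print(q,round(r['confidence'],2),X.round(4))
E
```

```text
21.8 [0.5992 0.0366 0.1599] F [-0.   0.3 -0.4] w 0.007
tool y ang -3.32 z [-9.e-04  3.e-04 -1.e+00] tool shift mm [3.5 0.6 9.9]
collar0_mid 0.63 [0.6352 0.0815 0.0355]
nest_seat 0.87 [0.6358 0.0772 0.0271]
nest_seat 0.57 [ 0.6934 -0.0617  0.0277]
nest_seat 0.56 [0.4527 0.2197 0.0264]
```

View pics/c14.png

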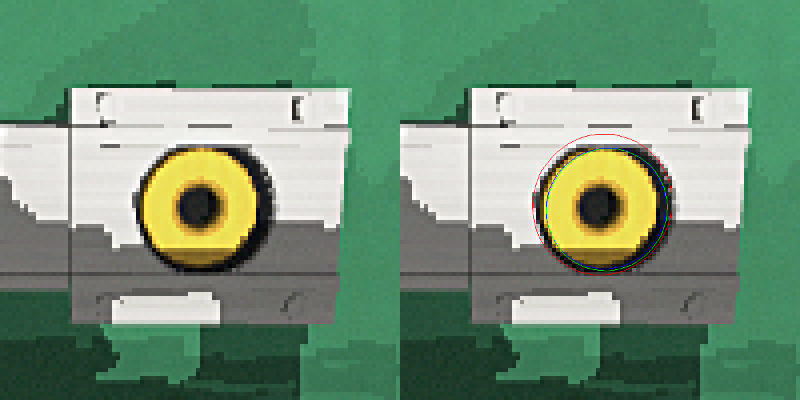

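The view from above shows dark recess floor on both sides of the collar: about 1.5 mm on the left and 4 mm on the right. It is fully inside the recess, flat and about 1.3 mm off centre. Final check of the plunger, the stack and the loose parts.

```bash
python3 - <<'E'
from h import *
out=[]
for cam,(x,y) in {'top':(140,120),'scene':(230,130)}.items():
    s=snap(cam,cam+'15'); out.append(cv2.resize(s['img'][y:y+140,x:x+140,::-1],(400,400),interpolation=3))
    for q in ['plunger_top','magazine','fitting_a','tee','lock_fluid']:
        for r in robot.pinpoint(cam,q)[:2]: print(cam,q,round(r['confidence'],2),w(s,r['at']).round(3))
cv2.imwrite('pics/c15.png',np.hstack(out))
E
```

```text
top tee 0.81 [0.558 0.175 0.002]
top lock_fluid 0.79 [ 0.653  0.174 -0.   ]
scene plunger_top 0.57 [ 0.561  0.179 -0.002]
scene plunger_top 0.55 [ 0.538 -0.047  0.166]
scene magazine 0.73 [0.538 0.045 0.031]
scene fitting_a 0.54 [ 0.61  -0.011 -0.003]
scene tee 0.72 [ 0.558  0.178 -0.001]
scene lock_fluid 0.83 [ 0.659  0.172 -0.001]
```

View pics/c15.png

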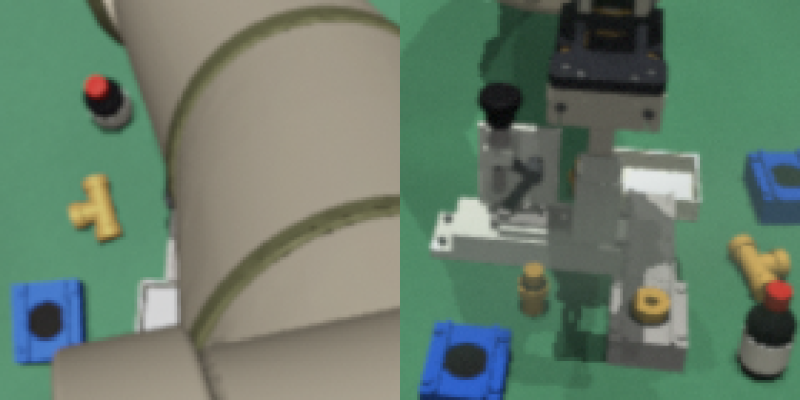

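The plunger is up at z≈0.166, the loose parts have not moved, and the gripper is clear of everything. I hand in.

```bash
python3 -c "
from h import *
print(robot.hand_in()); print(robot.read_state()['time_s'])"
```

```text
the job is handed in; nothing more can be done
None
the job is handed in; nothing more can be done
```

I pressed the plunger once to its stop (28 mm of travel, 27 N at the wrist) and let it back up. I then pushed the ejected collar along the strip with the closed fingers at 24 mm/s or slower until it dropped into the grey steel nest. The job was handed in at about 22 s of the 48 s allowed; hand-in reports no verdict.

**Collar:** the last wrist view shows it flat inside the recess with dark floor visible on both sides, about 1.3 mm off centre. The wrist force fell to about zero as it dropped in.

**Plunger and parts:** the plunger is up at z≈0.166. The tee and bottle and one of the fittings are where they were at the start. I did not measure the other fitting, the spanner or the plug gauge again, but the arm did not work near them.

**Checks that failed or disagreed:**
- The arm blocked the top camera at the end, so I did not check the three collars in the magazine again from straight above after the press.
- The network's point estimates for the collar and the nest differed by 3–4 mm, which is within its stated accuracy. I relied on the picture instead.

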